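# Bolt the sample carriage of the pull-off test bed

### The job

Lock the sample carriage of the test bed: with one fingertip hold the long spring catch bar down, and while it stays down push the bolt's upright black handle with the other finger until the bolt is fully home in the keeper at the concrete sample. Only then let the catch spring back up behind it, and take the hand away. Only press and push, gently, without gripping the handle, and leave the loose things around the bed where they are.

Things in the scene. Friction and masses are not known exactly. Their poses are not given: they have to be found in the camera images.
- bed: Fixed test bed: 12 mm aluminium plate, x -75 to 105, y -125 to 230 mm, with bolt, spring catch and, at its left (+y) end, a tray with a grooved concrete sample (stud top 78 mm high). Origin at table height. +y: the way the bolt slides home, towards the sample. +x: from the bolt (its line at x = -25 mm) to the catch bar (middle line at x = +25 mm), 50 mm apart. z up.
- bolt (a joint): Bolt travel along the bed's +y, m: starts at 0 to 0.010 (drawn back); 0.052 is fully home, at its stop. Stays where left, about 2 N friction. With the catch up its teeth stop the bolt at 0.014 (and at 0.037 if let up half way). Beyond 0.047 the catch can rise fully behind the bolt's lug and locks it.
- bolt_knob (a point): Top centre of the bolt's handle, an upright round black post 18 mm in diameter, 53 to 95 mm above the table, on a steel rod 14 mm thick (axis 32 mm above the table, on a thin neck). Moves with the bolt. Nothing else on the bolt's line is higher than 48 mm, so the space behind the post (-y side) is free above that.
- catch (a joint): How far the spring catch is pressed down, m: 0 is up, 0.012 its bottom stop. The bolt can pass from 0.006 on. Needs about 4 N at first, 8 N at the bottom; springs up when let go.
- catch_top (a point): Centre of the top of the catch: a flat ribbed steel bar 26 mm wide (bed x), 130 mm long (bed y, 65 mm either side of this point), parallel to the bolt; top 66 mm above the table when up, 54 mm when fully down. Moves with the bar. A fingertip can slide along it beside the bolt's handle for the whole travel. Teeth on its inner edge block a lug on the bolt.
- dolly_a: loose aluminium pull-off dolly (mushroom-shaped metal button 32 mm across, 38 mm tall), standing on the far right corner of the bed plate. Origin: centre of its underside. Not part of the job.
- dolly_b: loose aluminium pull-off dolly, 36 mm across, 38 mm tall, standing on the table just in front (robot side) of the bed plate. Origin: centre of its underside. Not part of the job.
- bottle: loose amber jar with white cap, 54 mm across, 100 mm tall. Origin: centre of its underside. Not part of the job.
- cup: loose steel cup, 70 mm across, 70 mm tall. Origin: centre of its underside. Not part of the job.
- weight: loose brass weight with a knob, 44 mm across, 58 mm tall. Origin: centre of its underside. Not part of the job.
- screwdriver: loose screwdriver lying on the table. Origin: middle of its length, underside. Not part of the job.
- brush: loose brush lying on the table. Origin: middle of its length, underside. Not part of the job.

How it is judged:
On the way, in this order (a step that is already met when the one before it is completed fails the run):
1. the catch is pressed down by the fingers with the bolt still drawn back (value of joint catch above 0.006 m and contact force between the fingers and catch above 0.5 N and value of joint bolt below 0.016 m), for 0.1 s.
2. the bolt is home while the fingers still hold the catch down (value of joint catch above 0.006 m and contact force between the fingers and catch above 0.5 N and value of joint bolt above 0.0465 m), for 0.1 s.
At the end, for the whole second after the job is handed in: the bolt is home (46.5 mm or more of its 52 mm travel), at rest, and the catch is up again (within 2 mm) behind it (value of joint bolt above 0.0465 m and value of joint catch below 0.002 m and velocity of joint bolt below 0.005 m/s); the robot touches nothing.
It fails at once if the catch was let up before the bolt was home (value of joint bolt between 0.02 and 0.043 m and value of joint catch below 0.003 m).
It fails at once if the bolt was gripped or forced (over 45 N) (contact force between the fingers and bolt above 45 N).
It fails at once if the catch was pressed too hard (over 45 N) (contact force between the fingers and catch above 45 N).
It fails at once if a loose thing was moved (over 20 mm) or lifted (distance of any of dolly_a, dolly_b, bottle, cup, weight, screwdriver, brush from where it was at the start of the episode above 0.02 m).
It also fails if it takes over 38 s, if anything falls off the work surface, if the arm or the gripper's body presses on something with over 40 N, if the wrist force passes 120 N, or if a joint passes its speed limit or range.

### The arm

A 6-joint arm with a two-finger parallel gripper is mounted at the origin on the work surface. World frame = base frame: x ahead of the robot, y to its left, z up, the work surface at z = 0. Lengths are in m, angles in rad, forces in N, time in s.
With the tool pointing down it reaches from about 0.275 to 0.725 m from the base axis. Payload 5.6 kg.
Tool frame: the origin (TCP) lies at the very end of the fingers, on their centre line; the grasp point (between the pads) lies 19 mm behind it (tcp_to_grasp is the distance from the TCP to the grasp point, in m); z points along the fingers, y is the line along which they close (so a half turn about z gives the same grasp; the last joint's range is limited). The gripper opens to 85 mm and grips with 20 to 120 N. Pads are 22 mm wide; open, the fingers measure 114 mm over their backs; the gripper's body (76 mm by 85 mm) begins 54 mm behind the grasp point. The pads swing forward as they close: fully open they stand 13 mm farther back than shut.
Start: joints at [1.408, 0.255, 0.108, 0, -1.424, -0.285], TCP at [0.238, 0.496, 0.195] pointing down, gripper open.
Joint ranges: [-2.95, 2.95], [-1.21, 1.97], [-1.09, 1.5], [-2.87, 1.71], [-2.94, -0.07], [-3.05, 3.05]. Speed limits (rad/s): [2.57, 2.57, 3.14, 3.14, 3.14, 3.14].

### API

Orientations are given as a rotation vector (axis times angle).
In Python, from rig import * gives the robot as it stands.
- The arm moves only by the shell command python3 -m inch 'ROWS' [FORCE]. ROWS is text: rows parted by semicolons, each of 7 numbers parted by spaces: the closure, from -1 (fully open) to 1 (shut), then the shift along the tool's x, y, z scaled (see below), then the turn, a rotation vector about the tool's x, y, z scaled (see below). A call has 1 to 8 rows; each row is the pose to reach, as a shift and turn from the pose commanded when the call began, along the tool's axes at that moment, turning the shorter way round; what a row does not reach only later rows make up. The controller multiplies each number of a shift by 0.2 m and each number of a turn by pi rad. A row lasts 1/10 s, in which the tool goes at most 50 mm and 8.59 degrees, less where a joint would pass 70% of its speed; a pose out of reach is approached as far as the arm can. A call with a number of a shift or a turn outside -1 to 1 is refused whole. A call with a gripper value outside its range is refused whole. The fingers move at their own pace and stop on an object; FORCE is the grip in N (left out, the last holds). Time passes only in rows, so rows that repeat a pose let the fingers close. It gives the time, the measured TCP pose, the force, the opening and the grip force at its end, in the units of the state.
- read_state(): the state, without advancing time (a new reading comes with each control period).
- get_image(name): name is "scene" or "top" or "wrist"; returns the picture (480x640x3 uint8, red, green, blue); there is no depth.
- camera_model(name): a dict with "intrinsics" (3x3 intrinsics, pixels), "T" (4x4, takes a point from camera to world coordinates). Camera axes: x right, y up, looking along -z (the intrinsics and any distortion apply to the point x, -y, -z); pixel columns grow to the right and rows downward; lengths in m; the calibration is good to about 2 mm. The wrist camera is an equidistant fisheye: a pixel r from the principal point sees the ray r / f radians off the axis. A picture is of the moment at which its call begins: read the wrist's pose just before it. camera_model takes no time and is no camera call; for the wrist camera it gives the pose at the moment of the call.
- hand_in(): hands the job in; it is judged then, once.
The state is a dict: "time": time; "q": joint angles; "qvel": joint speeds; "effort": joint torques, N m; "tool_pos": TCP position; "tcp_rot": TCP orientation; "wrist_force": force on the tool from outside, world axes, zero at the start; "moment": the same for the moment, N m; "opening": finger opening in m; "gripper_force": force on a finger pad.
Only numpy, scipy, OpenCV 4.12 (cv2) and the standard library are available. Lean on these libraries where they do the work, as an engineer would, in place of code of your own. Each camera call takes 0.05 s, during which the arm holds its last target. There are 200 camera calls.

## Working session

There is one attempt and no reset: what is moved stays moved. The work goes in short steps, Python scripts to look and compute and a shell command to move; the robot and the scene stay as the last step left them, time stands still between calls to the robot, and variables do not carry over. Pictures are saved under pics/ and viewed, at most 12 in all, crops included, and the job is handed in when it is done.

```bash
mkdir -p pics; ls
python3 - <<'E'
from rig import *
import cv2,numpy as np
s=read_state();print({k:np.round(v,4).tolist() for k,v in s.items()})
for n in ("scene","top"):
    im=get_image(n);cv2.imwrite(f"pics/{n}0.png",im[:,:,::-1]);c=camera_model(n);print(n,c["intrinsics"],np.round(c["T"],4), [k for k in c])
E
```

```text
pics
{'time': 0.0, 'q': [1.4077, 0.2557, 0.107, -0.0005, -1.4239, -0.2846], 'qvel': [0.0035, 0.0013, 0.0014, 0.0011, 0.0006, -0.0005], 'effort': [-0.0008, -38.6629, 23.7937, 5.3651, -0.0062, -0.0], 'tool_pos': [0.2378, 0.4953, 0.1945], 'tcp_rot': [3.0613, -0.6971, -0.0006], 'wrist_force': [0.482, -0.8253, 0.4441], 'moment': [-0.0061, 0.0172, -0.0073], 'gripper_force': 0.0, 'opening': 0.0856}
scene [[457.56142291   0.         316.76304576]
 [  0.         457.56142291 232.11903193]
 [  0.           0.           1.        ]] [[-0.5887 -0.5953  0.5469  1.0668]
 [ 0.8084 -0.4356  0.396   0.4156]
 [ 0.0025  0.6752  0.7376  0.8072]
 [ 0.      0.      0.      1.    ]] ['intrinsics', 'T']
top [[607.40636014   0.         310.4807347 ]
 [  0.         607.40636014 240.24315791]
 [  0.           0.           1.        ]] [[ 0.006   0.9848 -0.1735  0.2918]
 [-0.9999  0.0045 -0.0094  0.0194]
 [-0.0085  0.1735  0.9848  1.338 ]
 [ 0.      0.      0.      1.    ]] ['intrinsics', 'T']
```

View pics/scene0.png

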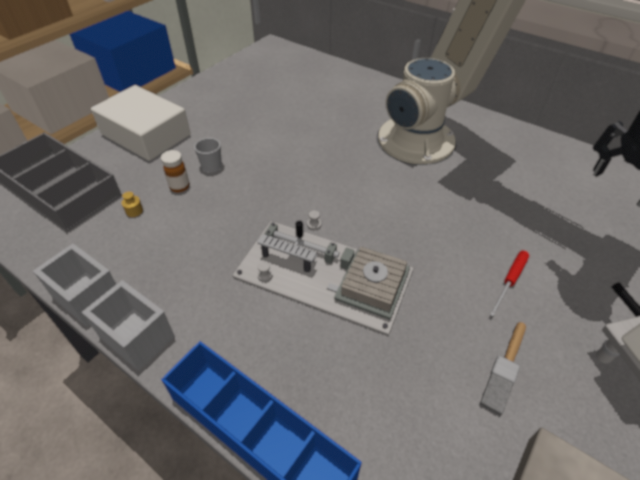

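View pics/top0.png

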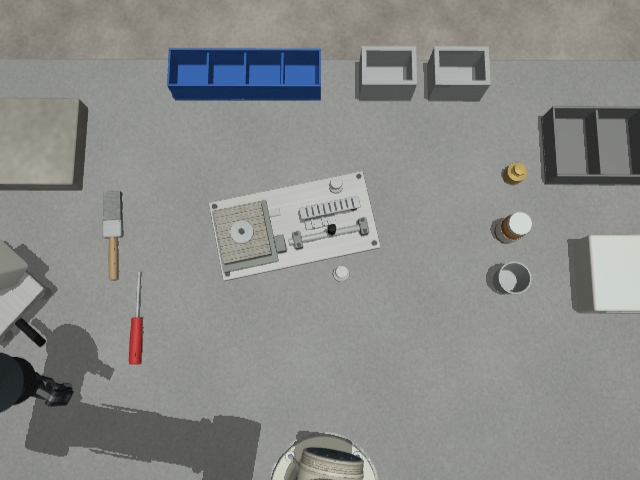

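The scene view shows the knob at about (299,229) and the catch bar around (287,247). In the top view they are at (332,229) and (330,209), with the sample at left, i.e. towards +y. I'll crop both for detail.

Run:
```python
import cv2,numpy as np
a=cv2.imread("pics/top0.png")[160:290,200:390]; b=cv2.imread("pics/scene0.png")[205:335,225:415]
im=np.vstack([cv2.resize(x,(800,547),interpolation=cv2.INTER_CUBIC)[:,:] for x in (a,b)])
cv2.imwrite("pics/cropA.png",cv2.resize(a,(760,520),interpolation=cv2.INTER_CUBIC))
cv2.imwrite("pics/cropB.png",cv2.resize(b,(760,520),interpolation=cv2.INTER_CUBIC))
```

```text
(no output)
```

View pics/cropA.png

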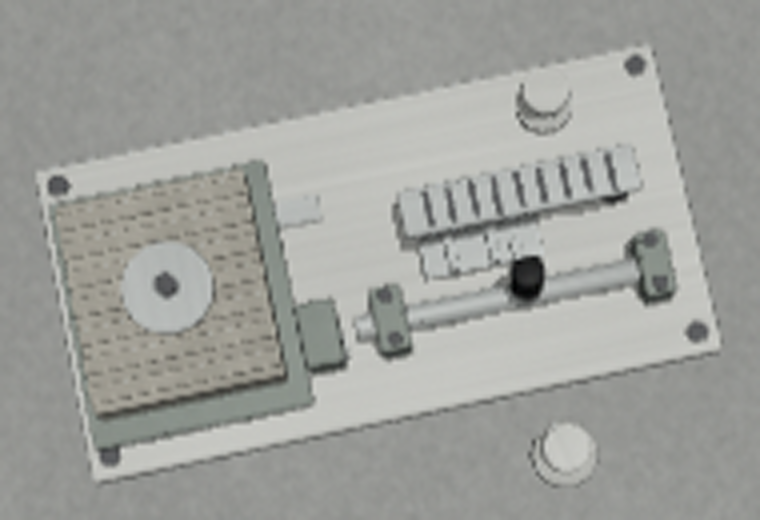

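View pics/cropB.png

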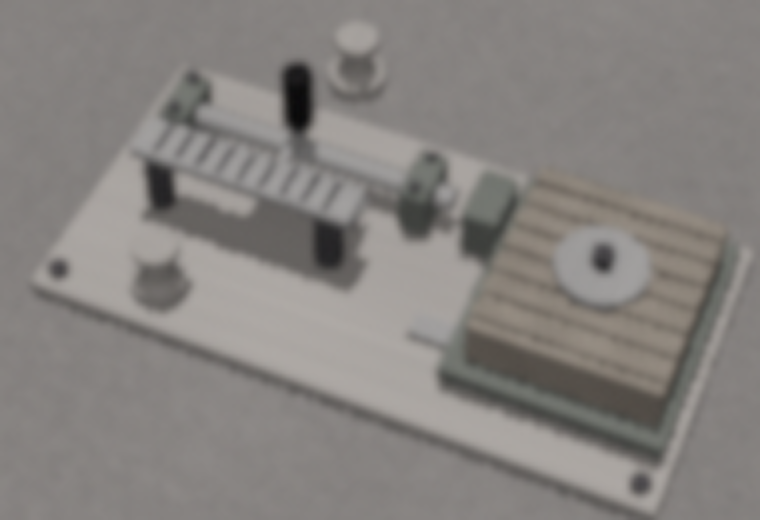

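Crop A (scale 4) shows the plate corners at (38,172), (652,45), (720,350), (97,482). The bar corners are at (400,190), (630,147), (640,187), (410,237) and the knob top is near (527,270). Crop B shows the knob top near (298,68) and the bar corners at (150,122), (362,188), (345,222), (135,152).

```bash
cat > h.py <<'E'
from rig import *
import numpy as np,cv2
def ray(n,uv):
    c=camera_model(n);K=c["intrinsics"];T=np.array(c["T"])
    d=np.linalg.solve(K,[uv[0],uv[1],1]);d=T[:3,:3]@[d[0],-d[1],-d[2]]
    return T[:3,3],d/np.linalg.norm(d)
def plane(n,uv,z):
    o,d=ray(n,uv);return o+d*(z-o[2])/d[2]
def tri(*obs):
    A=0;b=0
    for n,uv in obs:
        o,d=ray(n,uv);P=np.eye(3)-np.outer(d,d);A=A+P;b=b+P@o
    x=np.linalg.solve(A,b)
    return x,[np.linalg.norm(np.cross(x-ray(n,u)[0],ray(n,u)[1])) for n,u in obs]
E
python3 - <<'E'
from h import *
np.set_printoptions(precision=4,suppress=True)
A=lambda u,v:((u+.5)/4-.5+200,(v+.5)/4-.5+160)
B=lambda u,v:((u+.5)/4-.5+225,(v+.5)/4-.5+205)
pl=np.array([plane("top",A(*p),.012) for p in [(38,172),(652,45),(720,350),(97,482)]])  # (+x+y)(+x-y)(-x-y)(-x+y)
print(pl)
plB=np.array([plane("scene",B(*p),.012) for p in [(655,515),(33,285),(188,68)]]);print("scene",plB)
loc=np.array([[105,230],[105,-125],[-75,-125],[-75,230]])/1000
def fit(loc,w):
    lc=loc-loc.mean(0);wc=w-w.mean(0)
    th=np.arctan2((lc[:,0]*wc[:,1]-lc[:,1]*wc[:,0]).sum(),(lc*wc).sum())
    R=np.array([[np.cos(th),-np.sin(th)],[np.sin(th),np.cos(th)]]);t=w.mean(0)-R@loc.mean(0)
    return th,R,t,(loc@R.T+t-w)
for l,w in ((loc,pl[:,:2]),(loc[:3],plB[:,:2])):
    th,R,t,r=fit(l,w);print("yaw",th,np.degrees(th),"t",t,"res mm",r*1000)
    if l is loc: R0,t0=R,t
inb=lambda p:np.r_[(np.array(p[:2])-t0)@R0,p[2]]*1000
# bar corners: A order (+x+y)(+x-y)(-x-y)(-x+y)
bA=[(400,190),(630,147),(640,187),(410,237)];bB=[(345,222),(135,152),(150,122),(362,190)]
for a,b in zip(bA,bB):
    x,e=tri(("top",A(*a)),("scene",B(*b)));print("bar",inb(x),np.array(e)*1000, inb(plane("top",A(*a),.066)))
# knob by mask
P=[]
for n,(y0,y1,x0,x1) in (("top",(220,240,322,342)),("scene",(218,240,290,308))):
    im=cv2.imread(f"pics/{n}0.png")[y0:y1,x0:x1].max(2); m=im<60
    ys,xs=np.nonzero(m);print(n,"u",xs.min()+x0,xs.max()+x0,"v",ys.min()+y0,ys.max()+y0,"cen",xs.mean()+x0,ys.mean()+y0)
x,e=tri(("top",A(527,268)),("scene",B(298,70)));print("knob",x,inb(x),np.array(e)*1000)
print(inb(plane("top",A(527,268),.095)),inb(plane("scene",B(298,70),.095)))
E
```

```text
[[ 0.6101  0.26    0.012 ]
 [ 0.6852 -0.0849  0.012 ]
 [ 0.5107 -0.1209  0.012 ]
 [ 0.4357  0.2215  0.012 ]]
scene [[ 0.6118  0.2603  0.012 ]
 [ 0.6883 -0.0823  0.012 ]
 [ 0.5136 -0.1191  0.012 ]]
yaw 0.21399156278450368 12.260813398960835 t [0.5569 0.0144] res mm [[ 0.5549  1.4667]
 [ 0.8792 -0.5057]
 [-0.5053 -2.7297]
 [-0.9287  1.7687]]
yaw 0.21663068699950133 12.412024078090978 t [0.5592 0.0165] res mm [[ 0.4955  3.3173]
 [ 0.3306 -0.7183]
 [-0.8261 -2.599 ]]
bar [39.1572 32.8185 66.2746] [0.4825 0.4825] [39.0611 33.27   66.    ]
bar [ 37.5178 -93.1309  61.4937] [0.0445 0.0445] [ 36.4928 -92.6278  66.    ]
bar [ 15.1451 -94.6017  62.1152] [1.1798 1.1798] [ 13.8392 -93.0273  66.    ]
bar [13.6097 32.0113 63.7187] [1.2845 1.2845] [12.7048 33.2807 66.    ]
top u 327 335 v 224 234 cen 331.3243243243243 229.14864864864865
scene u 296 302 v 222 237 cen 299.13186813186815 228.86813186813185
knob [ 0.5395 -0.0125  0.0979] [-22.7367 -22.5936  97.8812] [0.42 0.42]
[-22.338  -22.3903  95.    ] [-25.1055 -24.2555  95.    ]
```

Fit checks: the yaw from the two views agrees (12.3°/12.4°). The bar spans bed y -93 to 33 at x≈25 and height ~64 mm. The knob is at (-23.5,-23) with its top at ~97 mm. All of this matches the text. Next I'll work out the moves to a hover behind the post.

```bash
cat >> h.py <<'E'
from scipy.spatial.transform import Rotation as Ro
YAW=0.215; R2=Ro.from_euler('z',YAW).as_matrix(); T0=np.array([.558,.0155,0])
RT=R2@np.array([[0,1,0],[-1,0,0],[0,0,-1]]).T if False else np.column_stack([-R2[:,1],-R2[:,0],[0,0,-1]])
def go(bx,by,z):
    s=read_state();Rc=Ro.from_rotvec(s["tcp_rot"]);p=T0+R2@np.array([bx,by,0])/1000+[0,0,z/1000]
    d=Rc.inv().apply(p-s["tool_pos"]);w=(Rc.inv()*Ro.from_matrix(RT)).as_rotvec()
    print("target",p.round(4),"shift units",(d/.2).round(4),"turn units",(w/np.pi).round(4))
def where():
    s=read_state();print("t",round(s["time"],2),"bed xyz mm",((np.array(s["tool_pos"])-T0)@R2*1000).round(1),"F bed",(np.array(s["wrist_force"])@R2).round(1),"open",round(s["opening"]*1000,1))
E
python3 -c "
from h import *
print(np.linalg.det(RT));where();go(0,-54,150)"
```

```text
1.0
t 0.1 bed xyz mm [-210.4  537.1  194.6] F bed [ 0.9 -0.6 -0.3] open 85.4
target [ 0.5695 -0.0373  0.15  ] shift units [2.6479 1.682  0.2259] turn units [ 0.0005 -0.0003  0.289 ]
```

```bash
python3 -m inch '0 0.3 0.19 0 0 0 0.03; 0 0.5 0.32 0 0 0 0.06; 0 0.7 0.44 0 0 0 0.09; 0 0.85 0.54 0 0 0 0.12; 0 1 0.635 0 0 0 0.145; 0 1 0.635 0 0 0 0.145; 0 1 0.635 0 0 0 0.145; 0 1 0.635 0 0 0 0.145'; python3 -c "
from h import *
where();go(0,-54,150)"
```

```text
time: 0.9
tool_pos: [0.3631, 0.2951, 0.1951]
tcp_rot: [2.827, -1.37, -0.001]
wrist_force: [0.2, 0.1, -0.1]
opening: 0.0426
gripper_force: 0.0
t 0.9 bed xyz mm [-130.8  314.8  195.1] F bed [ 0.2  0.1 -0.1] open 42.6
target [ 0.5695 -0.0373  0.15  ] shift units [1.9441 0.2195 0.2253] turn units [ 0.0002 -0.      0.1443]
```

```bash
python3 -m inch '0 0.25 0.03 0 0 0 0.03; 0 0.5 0.06 0 0 0 0.06; 0 0.7 0.08 0 0 0 0.09; 0 0.85 0.1 0 0 0 0.12; 0 1 0.11 0 0 0 0.144; 0 1 0.11 0 0 0 0.144; 0 1 0.11 0 0 0 0.144'; python3 -c "
from h import *
where();go(0,-54,150)"
```

```text
time: 1.6
tool_pos: [0.4699, 0.1246, 0.1949]
tcp_rot: [2.447, -1.969, -0.001]
wrist_force: [-0.4, 0.9, 0.2]
opening: 0.0424
gripper_force: 0.0
t 1.6 bed xyz mm [-62.8 125.4 194.9] F bed [-0.2  0.9  0.2] open 42.4
target [ 0.5695 -0.0373  0.15  ] shift units [ 0.8971 -0.3134  0.2244] turn units [ 0.0003 -0.      0.0003]
```

```bash
python3 -m inch '0 0.25 -0.09 0 0 0 0; 0 0.5 -0.17 0 0 0 0; 0 0.7 -0.24 0.05 0 0 0; 0 0.85 -0.3 0.15 0 0 0; 0 0.897 -0.313 0.22 0 0 0; 0 0.897 -0.313 0.22 0 0 0; 0 0.897 -0.313 0.22 0 0 0'; python3 -c "
from h import *
where();go(0,-54,150)
for n in ('wrist','top','scene'):
    im=get_image(n)
    np.save(f'pics/{n}1.npy',im)
    cv2.imwrite(f'pics/{n}1.png',im[:,:,::-1])
c=camera_model('wrist');print(c)
"
```

```text
time: 2.3
tool_pos: [0.5691, -0.0365, 0.1516]
tcp_rot: [2.449, -1.968, -0.0]
wrist_force: [0.4, 0.6, 0.0]
opening: 0.0429
gripper_force: 0.0
t 2.3 bed xyz mm [ -0.2 -53.2 151.6] F bed [0.5 0.5 0. ] open 42.9
target [ 0.5695 -0.0373  0.15  ] shift units [ 0.0041 -0.0011  0.0079] turn units [ 0.0001 -0.      0.0006]
{'intrinsics': array([[371.64829954,   0.        , 321.90114832],
       [  0.        , 371.64829954, 241.69920794],
       [  0.        ,   0.        ,   1.        ]]), 'T': array([[-0.97629352,  0.20533147,  0.06848326,  0.5868244 ],
       [-0.2164411 , -0.9230952 , -0.31788126, -0.11803978],
       [-0.00205446, -0.32516801,  0.94565403,  0.33164608],
       [ 0.        ,  0.        ,  0.        ,  1.        ]])}
```

View pics/wrist1.png

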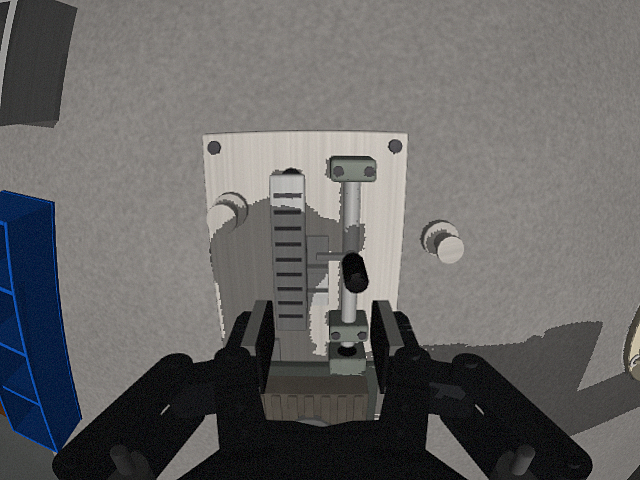

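The wrist view looks down along the bed. The bar spans (270..304, 177..330), the knob top is near (356,278) with its foot at (350,257), and the finger tips are at about (265,303) and (380,303). I'll cast these.

```bash
cat >> h.py <<'E'
def fray(uv,c):
    K=c["intrinsics"];T=np.array(c["T"]);x=(uv[0]-K[0,2])/K[0,0];y=(uv[1]-K[1,2])/K[1,1];r=np.hypot(x,y)
    s=np.sin(r)/max(r,1e-9);return T[:3,3],T[:3,:3]@[x*s,-y*s,-np.cos(r)]
def fpl(uv,z,c):
    o,d=fray(uv,c);return ((o+d*(z/1000-o[2])/d[2]-T0)@R2*1000).round(1)
E
python3 - <<'E'
from h import *
c=camera_model('wrist')
for n,uv,z in [("bar -y L",(270,177),66),("bar -y R",(303,177),66),("bar +y L",(275,330),66),("bar +y R",(305,330),66),("knobtop",(356,278),95),("tipL out",(256,303),155),("tipL in",(272,303),155),("tipR in",(373,303),155),("tipR out",(387,303),155),("plate L",(203,133),12),("plate R",(407,133),12)]:print(n,fpl(uv,z,c))
g=cv2.imread('pics/wrist1.png').max(2)[235:310,330:395];m=(g<40).astype(np.uint8)
k,l,st,ce=cv2.connectedComponentsWithStats(m);print([(s+[330,235,0,0,0]).tolist() for s in st[1:] if s[4]>50])
E
```

```text
bar -y L [ 37.7 -94.7  66. ]
bar -y R [ 13.7 -94.5  66. ]
bar +y L [39.3 33.8 66. ]
bar +y R [13.9 33.3 66. ]
knobtop [-24.1 -28.4  95. ]
tipL out [ 35.6 -40.4 155. ]
tipL in [ 26.8 -40.7 155. ]
tipR in [-27.9 -40.9 155. ]
tipR out [-35.7 -40.8 155. ]
plate L [ 104.6 -127.2   12. ]
plate R [ -73.1 -126.1   12. ]
[[342, 252, 26, 41, 788], [372, 301, 8, 9, 55]]
```

Run:
```python
import cv2
a=cv2.imread("pics/wrist1.png")[160:360,220:420];cv2.imwrite("pics/w1c.png",cv2.resize(a,(600,600),interpolation=cv2.INTER_CUBIC))
```

```text
(no output)
```

View pics/w1c.png

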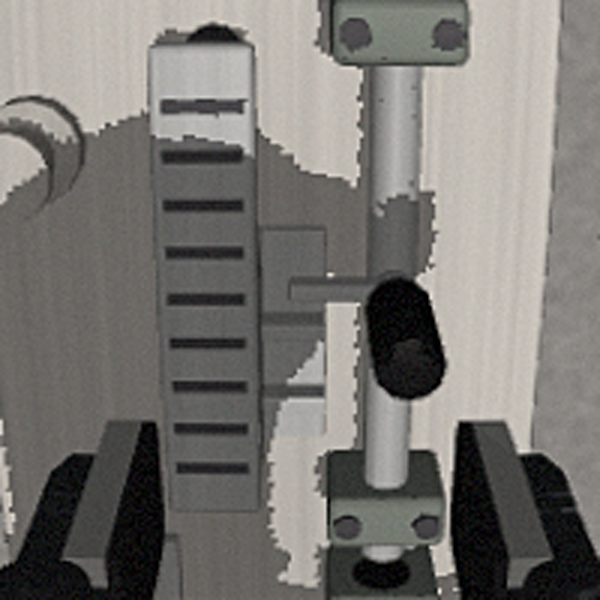

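The knob top disc at crop (412,368), full (357,283), casts to y≈-24, which is consistent. The finger tips look closer to the camera than expected, as if their ends were near z≈190, so I'll check that in the scene view.

Run:
```python
from h import *
for n in("scene","top"):
    c=camera_model(n);K=c["intrinsics"];T=np.array(c["T"])
    for z in (151.6,194):
        p=T0+R2@np.array([0,-.0532,0])+[0,0,z/1000];q=np.linalg.inv(T)@np.r_[p,1];uv=K@[q[0],-q[1],-q[2]];print(n,z,uv[:2]/uv[2])
a=cv2.imread("pics/scene1.png")[150:270,215:375];cv2.imwrite("pics/s1c.png",cv2.resize(a,(800,600),interpolation=cv2.INTER_CUBIC))
```

```text
scene 151.6 [280.42235721 207.48620177]
scene 194 [279.21725462 192.13324847]
top 151.6 [344.22131125 206.68955379]
top 194 [345.23546055 201.69037452]
```

View pics/s1c.png

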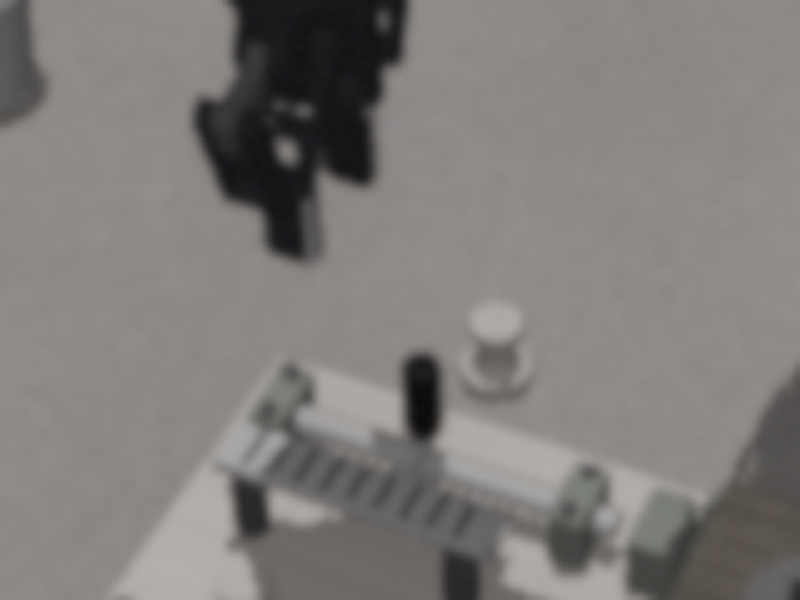

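The scene crop shows the near finger's bottom corner at (267,246), full (268.4,199), clearly higher than the reported TCP. I'll triangulate that corner with the wrist view.

Run:
```python
from h import *
c=camera_model('wrist')
def t2(wu,su):
    A=0;b=0
    for o,d in (fray(wu,c),ray("scene",su)):
        P=np.eye(3)-np.outer(d,d);A=A+P;b=b+P@o
    x=np.linalg.solve(A,b);o,d=fray(wu,c);print(((x-T0)@R2*1000).round(1),round(1000*np.linalg.norm(np.cross(x-o,d)),1))
S=lambda u,v:((u+.5)/5-.5+215,(v+.5)/5-.5+150)
t2((255,300.7),S(267,246))
t2((357,282.7),S(421,357)) # knob top check
where()
for z in (160,185,190,195):print(z,fpl((272.3,300.7),z,c),fpl((372,300.7),z,c))
```

```text
[ 27.6 -63.6 195.7] 0.1
[-25.2 -25.9  98.7] 0.8
t 2.45 bed xyz mm [  0.3 -53.2 152.8] F bed [ 0.2 -0.3  0.5] open 42.5
160 [ 25.8 -44.8 160. ] [-26.5 -45.  160. ]
185 [ 22.  -58.1 185. ] [-22.7 -58.3 185. ]
190 [ 21.2 -60.8 190. ] [-22. -61. 190.]
195 [ 20.4 -63.5 195. ] [-21.2 -63.7 195. ]
```

Both views agree: the real finger tips are ~41-43 mm above the reported TCP, while x, y and opening match (inner faces ±21, -y edge -64). I'll descend in steps and let the wrist force find the bar.

```bash
python3 -m inch '0 0 0 0.1 0 0 0; 0 0 0 0.2 0 0 0; 0 0 0 0.3 0 0 0; 0 0 0 0.37 0 0 0; 0 0 0 0.38 0 0 0; 0 0 0 0.38 0 0 0; 0 0 0 0.38 0 0 0'; python3 -c "
from h import *
where()
im=get_image('scene');cv2.imwrite('pics/s2c.png',cv2.resize(im[150:270,215:375,::-1],(800,600),interpolation=cv2.INTER_CUBIC))"
```

```text
time: 3.15
tool_pos: [0.5703, -0.0375, 0.0769]
tcp_rot: [-2.447, 1.968, -0.003]
wrist_force: [0.2, -0.6, 0.1]
opening: 0.043
gripper_force: 0.0
t 3.15 bed xyz mm [  0.7 -54.4  76.9] F bed [ 0.  -0.6  0.1] open 43.0
```

View pics/s2c.png

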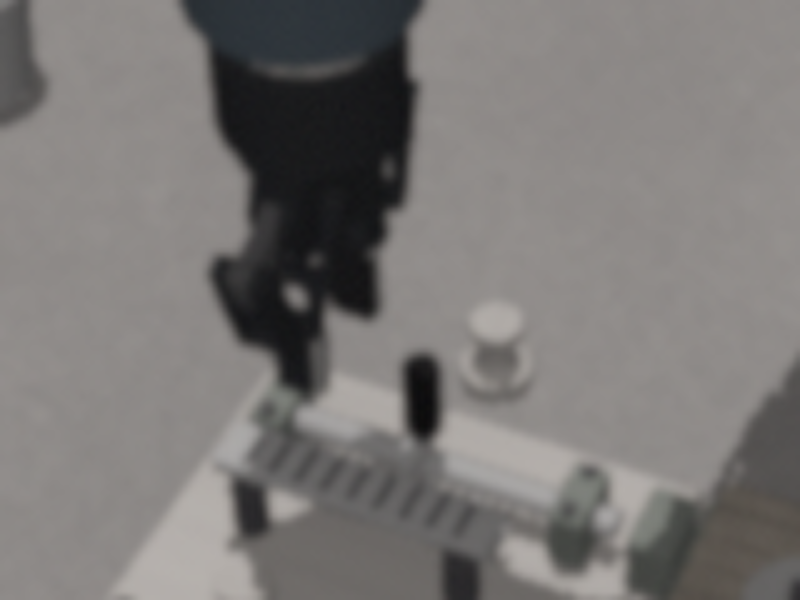

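The near finger tip sits at crop (300,392), still about 45 mm above the bar, so the offset is confirmed. I continue down to just above the bar.

```bash
python3 -m inch '0 0 0 0.08 0 0 0; 0 0 0 0.15 0 0 0; 0 0 0 0.2 0 0 0; 0 0 0 0.21 0 0 0; 0 0 0 0.21 0 0 0; 0 0 0 0.21 0 0 0'; python3 -c "
from h import *
where()"; python3 -m inch '0 0 0 0.01 0 0 0; 0 0 0 0.02 0 0 0; 0 0 0 0.02 0 0 0';python3 -c "
from h import *
where()"
```

```text
time: 3.8
tool_pos: [0.57, -0.0379, 0.0342]
tcp_rot: [-2.447, 1.969, -0.002]
wrist_force: [-0.0, 0.4, 0.3]
opening: 0.0425
gripper_force: 0.0
t 3.8 bed xyz mm [  0.3 -54.7  34.2] F bed [0.1 0.4 0.3] open 42.5
time: 4.1
tool_pos: [0.5692, -0.0379, 0.0292]
tcp_rot: [2.447, -1.97, -0.0]
wrist_force: [-0.4, 0.3, 0.8]
opening: 0.0426
gripper_force: 0.0
t 4.1 bed xyz mm [ -0.4 -54.6  29.2] F bed [-0.3  0.4  0.8] open 42.6
```

```bash
for i in 1; do python3 -m inch '0 0 0 0.01 0 0 0; 0 0 0 0.01 0 0 0; 0 0 0 0.01 0 0 0'; done; python3 -c "
from h import *
where()"; python3 -m inch '0 0 0 0.01 0 0 0; 0 0 0 0.01 0 0 0; 0 0 0 0.01 0 0 0';python3 -c "
from h import *
where()"
```

```text
time: 4.4
tool_pos: [0.5696, -0.0379, 0.0279]
tcp_rot: [-2.447, 1.97, -0.001]
wrist_force: [-0.8, 0.6, 3.4]
opening: 0.0427
gripper_force: 2.0
t 4.4 bed xyz mm [ -0.  -54.7  27.9] F bed [-0.6  0.8  3.4] open 42.7
time: 4.7
tool_pos: [0.5697, -0.0379, 0.0256]
tcp_rot: [-2.447, 1.97, -0.001]
wrist_force: [-0.9, 0.0, 3.7]
opening: 0.0427
gripper_force: 2.4
t 4.7 bed xyz mm [ -0.  -54.7  25.6] F bed [-0.8  0.2  3.7] open 42.7
```

Contact came at reported z≈28 with ~3.5 N, as expected for the spring catch. I press further, ~9 mm in total.

```bash
python3 -m inch '0 0 0 0.01 0 0 0; 0 0 0 0.02 0 0 0; 0 0 0 0.03 0 0 0; 0 0 0 0.035 0 0 0; 0 0 0 0.035 0 0 0; 0 0 0 0.035 0 0 0'; python3 -c "
from h import *
where()
im=get_image('scene');cv2.imwrite('pics/s3c.png',cv2.resize(im[150:270,215:375,::-1],(800,600),interpolation=cv2.INTER_CUBIC))"
```

```text
time: 5.3
tool_pos: [0.5697, -0.0379, 0.0189]
tcp_rot: [-2.447, 1.97, -0.001]
wrist_force: [-1.8, 0.9, 6.8]
opening: 0.0427
gripper_force: 3.4
t 5.3 bed xyz mm [  0.  -54.7  18.9] F bed [-1.6  1.3  6.8] open 42.7
```

View pics/s3c.png

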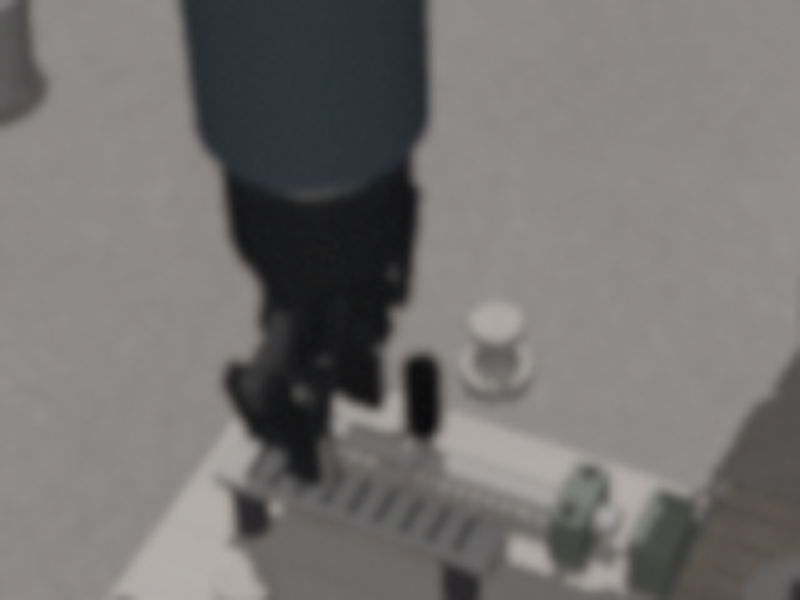

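The bar is down under the near finger and the far finger stands behind the post. I now push along +y, i.e. -tool x.

```bash
python3 -m inch '0 -0.015 0 0.005 0 0 0; 0 -0.03 0 0.005 0 0 0; 0 -0.045 0 0.005 0 0 0; 0 -0.06 0 0.005 0 0 0; 0 -0.075 0 0.005 0 0 0; 0 -0.09 0 0.005 0 0 0; 0 -0.105 0 0.005 0 0 0; 0 -0.105 0 0.005 0 0 0'; python3 -c "
from h import *
where()"
```

```text
time: 6.15
tool_pos: [0.5665, -0.0189, 0.0187]
tcp_rot: [-2.448, 1.969, -0.006]
wrist_force: [0.8, -4.4, 7.7]
opening: 0.043
gripper_force: 3.9
t 6.15 bed xyz mm [  1.  -35.4  18.7] F bed [-0.2 -4.4  7.7] open 43.0
```

```bash
python3 -m inch '0 -0.015 0 0 0 0 0; 0 -0.03 0 0 0 0 0; 0 -0.045 0 0 0 0 0; 0 -0.06 0 0 0 0 0; 0 -0.075 0 0 0 0 0; 0 -0.09 0 0 0 0 0; 0 -0.105 0 0 0 0 0; 0 -0.105 0 0 0 0 0'; python3 -c "
from h import *
where()"
```

```text
time: 6.95
tool_pos: [0.562, 0.0017, 0.0187]
tcp_rot: [-2.448, 1.969, -0.006]
wrist_force: [0.9, -5.1, 7.8]
opening: 0.0427
gripper_force: 4.1
t 6.95 bed xyz mm [  1.  -14.4  18.7] F bed [-0.2 -5.2  7.8] open 42.7
```

```bash
python3 -m inch '0 -0.015 0 0 0 0 0; 0 -0.03 0 0 0 0 0; 0 -0.04 0 0 0 0 0; 0 -0.05 0 0 0 0 0; 0 -0.05 0 0 0 0 0'; python3 -c "
from h import *
where()";  python3 -m inch '0 -0.01 0 0 0 0 0; 0 -0.01 0 0 0 0 0; 0 -0.01 0 0 0 0 0'; python3 -c "
from h import *
where()"
```

```text
time: 7.45
tool_pos: [0.5599, 0.0114, 0.0187]
tcp_rot: [2.448, -1.969, 0.006]
wrist_force: [0.2, -6.2, 7.5]
opening: 0.0428
gripper_force: 4.1
t 7.45 bed xyz mm [ 1.  -4.4 18.7] F bed [-1.2 -6.1  7.5] open 42.8
time: 7.75
tool_pos: [0.5594, 0.0132, 0.0187]
tcp_rot: [2.447, -1.97, 0.006]
wrist_force: [0.4, -6.3, 7.2]
opening: 0.0426
gripper_force: 4.1
t 7.75 bed xyz mm [ 0.9 -2.5 18.7] F bed [-0.9 -6.2  7.2] open 42.6
```

```bash
python3 -m inch '0 -0.01 0 0 0 0 0; 0 -0.01 0 0 0 0 0; 0 -0.01 0 0 0 0 0'; python3 -c "
from h import *
where()";  python3 -m inch '0 -0.01 0 0 0 0 0; 0 -0.01 0 0 0 0 0; 0 -0.01 0 0 0 0 0'; python3 -c "
from h import *
where()"
```

```text
time: 8.05
tool_pos: [0.5591, 0.0152, 0.0187]
tcp_rot: [-2.447, 1.97, -0.006]
wrist_force: [1.2, -6.4, 6.9]
opening: 0.0424
gripper_force: 4.1
t 8.05 bed xyz mm [ 1.  -0.6 18.7] F bed [-0.2 -6.5  6.9] open 42.4
time: 8.35
tool_pos: [0.5589, 0.0156, 0.0187]
tcp_rot: [2.447, -1.968, 0.009]
wrist_force: [2.7, -11.9, 5.9]
opening: 0.0425
gripper_force: 8.4
t 8.35 bed xyz mm [ 0.9 -0.1 18.7] F bed [  0.1 -12.2   5.9] open 42.5
```

```bash
python3 -m inch '0 -0.006 0 0 0 0 0; 0 -0.006 0 0 0 0 0; 0 -0.006 0 0 0 0 0'; python3 -c "
from h import *
where()
im=get_image('scene');cv2.imwrite('pics/s4c.png',cv2.resize(im[150:270,215:375,::-1],(800,600),interpolation=cv2.INTER_CUBIC))"
```

```text
time: 8.65
tool_pos: [0.5589, 0.0156, 0.0188]
tcp_rot: [2.446, -1.967, 0.011]
wrist_force: [4.8, -16.0, 3.2]
opening: 0.0427
gripper_force: 10.0
t 8.65 bed xyz mm [ 0.9 -0.1 18.8] F bed [  1.3 -16.6   3.2] open 42.7
```

View pics/s4c.png

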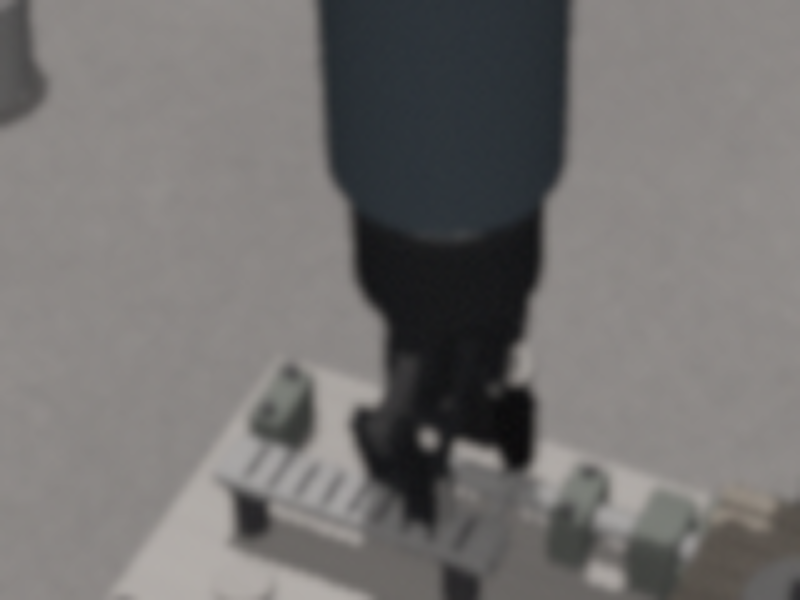

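The bolt bridges guide (580,515) and keeper (660,530), and the push force rises with no motion, so it is home. I back off the post with the catch still held, then lift.

```bash
python3 -m inch '0 0.01 0 0 0 0 0; 0 0.02 0 0 0 0 0; 0 0.03 0 0 0 0 0; 0 0.035 0 0 0 0 0; 0 0.035 0 0 0 0 0'; python3 -c "
from h import *
where()"
```

```text
time: 9.2
tool_pos: [0.5594, 0.0143, 0.0182]
tcp_rot: [-2.445, 1.968, -0.001]
wrist_force: [-1.1, 3.5, 6.9]
opening: 0.043
gripper_force: 3.6
t 9.2 bed xyz mm [ 1.1 -1.5 18.2] F bed [-0.3  3.7  6.9] open 43.0
```

```bash
python3 -m inch '0 0.01 0 -0.02 0 0 0; 0 0.01 0 -0.05 0 0 0; 0 0.01 0 -0.1 0 0 0; 0 0.01 0 -0.25 0 0 0; 0 0.01 0 -0.4 0 0 0; 0 0.01 0 -0.6 0 0 0; 0 0.01 0 -0.6 0 0 0; 0 0.01 0 -0.6 0 0 0'; python3 -c "
from h import *
where()
im=get_image('wrist');cv2.imwrite('pics/w5.png',im[:,:,::-1])"
```

```text
time: 10.0
tool_pos: [0.5587, 0.011, 0.1381]
tcp_rot: [-2.446, 1.97, -0.001]
wrist_force: [0.5, 1.1, -0.6]
opening: 0.0425
gripper_force: 0.0
t 10.0 bed xyz mm [ -0.3  -4.5 138.1] F bed [ 0.7  0.9 -0.6] open 42.5
```

View pics/w5.png

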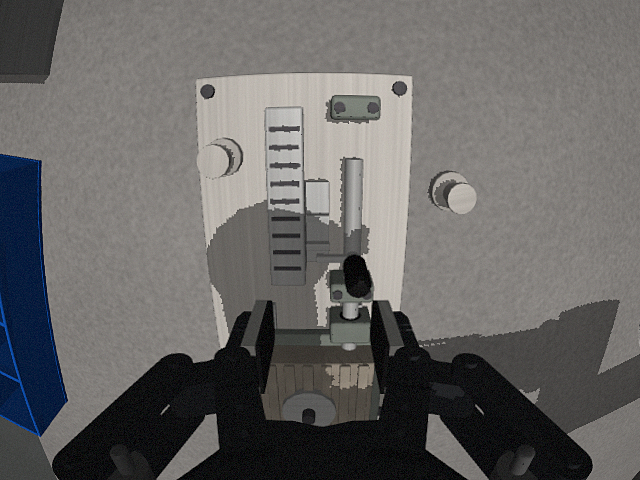

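The bolt passes through the keeper (348,347) and the knob top is near (357,286). The bar corners are at (265,108), (301,108), (271,285), (305,285). A quick numeric check of catch height and bolt travel, then I hand in.

Run:
```python
from h import *
c=camera_model('wrist')
for z in (54,66):print(z,[fpl(p,z,c) for p in [(265,108),(301,108),(271,285),(305,285)]])
print(fpl((357,286),95,c));where()
```

```text
54 [array([ 37.7, -96. ,  54. ]), array([ 12.7, -95.3,  54. ]), array([38.1, 38.1, 54. ]), array([11.4, 37.9, 54. ])]
66 [array([ 35.9, -95.6,  66. ]), array([ 12., -95.,  66.]), array([36.3, 32.3, 66. ]), array([10.8, 32.1, 66. ])]
[-24.9  19.   95. ]
t 10.05 bed xyz mm [ -1.1  -4.4 136.8] F bed [-1.1 -0.6 -1.1] open 42.5
```

```bash
python3 -c "
from rig import *
print(hand_in())"
```

```text
the job is handed in; nothing more can be done
None
```

The job is handed in: the bolt went to its stop with the catch held down throughout, the catch sprang up behind it, and the hand is clear, though `hand_in()` returned no verdict.

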